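Fetch the strainer from behind the turner on the utensil hook

TASK

The green-handled strainer hangs at the back of a crowded hook, behind the red-handled slotted turner. First move the turner over to the spare hook, the one with nothing on it, and leave it hanging there. Then take the strainer off and put it, head down, in the white crock.

Things in the scene. Friction and masses are not known exactly. Their poses are not given: they have to be found in the camera images.
- turner: Steel turner, red handle 14 mm thick (x), front on the crowded hook. Origin: centre of its grip, 14 x 26 (y) x 36 mm tall, open above; z up. Below is the hanging eye, 34 mm wide, roof 26 and floor 80 mm under the origin; the hook's rod runs through it along x, 31 mm under the origin, its tip at most 57 mm towards -x. Blade 62 mm wide (y), 5 thick, ends 174 mm under the origin.
- strainer: Round strainer, green handle, hanging some 55 mm behind the turner (+x) on the same rod; grip, origin, eye and axes as the turner's. Head is a bowl 68 mm across (y, z), x from -13 to +12 mm, ending 174 mm under the origin. The rod's tip is at most 112 mm towards -x. Raise a utensil 24 mm to clear the tip; each weighs about 90 g.
- strainer_head (a point): Centre of the strainer's round head, 140 mm under the strainer's origin, on its -z axis.
- spare_hook: Empty hook stand, fixed. Origin: underside centre of its wooden base, 170 (x) x 100 x 14 mm. Post 14 mm thick, 210 tall at x +60. Level rod 8 mm thick along -x at y 0, z 200 to x -72; tip turns up, ending at x -82, top z 216. A hung utensil's origin is at z 231. The crowded hook and one with a yellow scraper are alike; all stand abreast 175 mm apart in any order, all tips beyond 485 mm in world x.
- crock: White round utensil crock, fixed, empty, open on top: 114 mm outside, 104 mm inside diameter, 100 mm tall, inner floor 6 mm up. Origin: centre of its underside, z up.
Not all that is in view belongs to the job. Leave any blue or turquoise look-alike of the turner alone.

How it is judged:
On the way:
1. the turner hangs on the spare hook's rod, let go (x of turner in the frame of spare_hook between -0.07 and 0.045 m and y of turner in the frame of spare_hook between -0.015 and 0.015 m and z of turner in the frame of spare_hook between 0.218 and 0.243 m and angle between turner's own z axis and vertical below 0.25 rad and contact force between turner and spare_hook above 0.2 N and contact force between turner and the fingers below 0.1 N and linear speed of turner below 0.05 m/s), for 0.3 s.
At the end, for the whole second after the job is handed in: Turner at rest, upright within 14 degrees, on the spare rod between post and tip, within 15 mm sideways and 12 mm of hanging height. Strainer at rest in the crock, head centre within 50 mm of its axis and under 85 mm high, grip above 90 mm. Both let go (all of step 1 and horizontal distance between strainer_head and crock below 0.05 m and z of strainer_head in the frame of crock between 0 and 0.085 m and z of strainer in the frame of crock above 0.09 m and contact force between strainer and the fingers below 0.1 N and linear speed of strainer below 0.05 m/s); the robot touches nothing.
It also fails if it takes over 67 s, if anything falls off the work surface, if the arm or the gripper's body presses on something with over 40 N, if the wrist force passes 120 N, or if a joint passes its speed limit or range.

ROBOT

A 7-joint arm with a two-finger parallel gripper is mounted at the origin on the work surface. World frame = base frame: x ahead of the robot, y to its left, z up, the work surface at z = 0. Lengths are in m, angles in rad, forces in N, time in s.
With the tool pointing down it reaches from about 0.4 to 0.85 m from the base axis. Payload 10.4 kg.
Tool frame: the origin (TCP) lies at the centre of the arm's flange, where the gripper is bolted on; the fingertips stand 182 mm ahead of it and the grasp point (between the pads) lies r.grasp_offset ahead of it (r.grasp_offset is the distance from the TCP to the grasp point, in m); z points along the fingers, y is the line along which they close (so a half turn about z gives the same grasp; the last joint's range is limited). The gripper opens to 87 mm and grips with 3 to 60 N. Pads are 19 mm wide; open, the fingers measure 117 mm over their backs; the gripper's body (75 mm by 190 mm) begins 51 mm behind the grasp point.
Start: joints at [-1.259, 0.332, -0.065, 1.46, 0.022, 1.35, -0.088], TCP at [0.205, 0.59, 0.405] pointing down, gripper open.
Joint ranges: [-2.6, 2.6], [-0.5, 2.12], [-1.47, 1.34], [0.16, 2.42], [-1.27, 4.41], [0.06, 2.06], [-2.6, 2.6]. Speed limits (rad/s): [2.22, 2.22, 2.79, 2.79, 3.14, 3.14, 3.14].

INTERFACE

Orientations are given as a unit quaternion [x, y, z, w].
In Python, from bench import status, vision, job, spotter, r gives the robot as it stands. The module is installed in compiled form; this text tells all that it offers.
- The arm moves only by the tool play_rows, never from a script. Its argument "series" is a list of rows, each a list of 6 numbers: the shift along the tool's x, y, z each as a share of 150 mm, from -1 to 1, then the turn, a rotation vector about the tool's x, y, z each as a share of 30 degrees, from -1 to 1. In form: [[x, y, z, ax, ay, az], ...]. A call has 1 to 5 rows; each row is the pose to reach, as a shift and turn from the pose commanded when the call began, along the tool's axes at that moment; what a row does not reach only later rows make up. A row lasts 1/10 s, in which the tool goes at most 50 mm and 8.59 degrees, less where a joint would pass 70% of its speed; a pose out of reach is approached as far as the arm can. A call with a number of a shift or a turn outside -1 to 1 is refused whole. A call with a gripper value outside its range is refused whole. "fingers" is the opening, from -1 (shut) to 1 (fully open), set as the call begins (left out, the last holds). The fingers move at their own pace and stop on an object; "squeeze" is the grip in N (left out, the last holds). Time passes only in rows, so rows that repeat a pose let the fingers close. It gives the time, the measured TCP pose, the force, the opening and the grip force at its end, in the units of the state.
- status.read_state(): the state, without advancing time (a new reading comes with each control period).
- vision.camera(name): name is "scene" or "top"; returns the picture (420x560x3 uint8, blue, green, red); there is no depth.
- vision.calibration(name): a dict with "fx", "fy", "cx", "cy" (pixels), "D" ([k1, k2, p1, p2, k3] as OpenCV has them; the pictures are not rectified), "rvec" (rotation vector, rad) and "tvec" (3), from world to camera coordinates, as OpenCV has them. Camera axes: x right, y down, z forward; pixel columns grow to the right and rows downward; lengths in m; the calibration is good to about 2 mm. A picture is of the moment at which its call begins. calibration takes no time and is no camera call.
- job.close_job(): hands the job in; it is judged then, once.
Trained networks look in the newest picture that a camera, given by its name, has taken for a name from the list of things; names that differ only in an ending like _2 or _b are one class to them, and where a whole thing is asked for, a point or a joint stands for the part that bears it (a point fixed in the world has none). Each returns a list of dicts, best first, with "conf" (0 to 1); they miss things now and then, are a little off and sometimes report something else, mostly with a low value. They report only what shows in the picture. A call takes as long as a camera call. They do not tell look-alikes from the thing itself.
- spotter.boxes_of(camera, name): "point" ([x, y, z] in m, in world coordinates, good to about 4 mm: the middle of the surface that is visible of it).
- spotter.regions_of(camera, name): "pixels" (420x560 bool, what is visible of it).
The state is a dict: "time": time; "joint_positions": joint angles; "joint_vel": joint speeds; "joint_torque": joint torques, N m; "ee_pos": TCP position; "eef_rot": TCP orientation; "ft_force": force on the tool from outside, world axes, zero at the start; "torque": the same for the moment, N m; "width": finger opening in m; "grip_force": force on a finger pad.
Only numpy, scipy, OpenCV 4.12 (cv2) and the standard library are available. Lean on these libraries where they do the work, as an engineer would, in place of code of your own. Each camera call takes 0.05 s, during which the arm holds its last target. There are 200 camera calls.

## Working session

There is one attempt and no reset: what is moved stays moved. The work goes in short steps, Python scripts to look and compute and a tool call to move; the robot and the scene stay as the last step left them, time stands still between calls to the robot, and variables do not carry over. Pictures are saved under pics/ and viewed, at most 13 in all, crops included, and the job is handed in when it is done.

Besides the shell and the picture viewer there is one more tool, called as a command line: name --pt "numbers of a row" for each row, then --argument value for the rest. play_rows: Moves the arm, as the interface text tells. Shift numbers are shares of 150 mm and turn numbers shares of 30 degrees, none past 1 either way. Its arguments: {"type":"object","properties":{"series":{"type":"array","items":{"type":"array","items":{"type":"number"}}},"fingers":{"type":"number"},"squeeze":{"type":"number"}},"required":["series"]}

```bash
mkdir -p pics; python3 - <<'E'
from bench import status, vision, job, spotter, r
import cv2,numpy as np
s=status.read_state()
print({k:np.round(v,3).tolist() for k,v in s.items()}, r.grasp_offset)
ims=[]
for c in ("scene","top"):
    im=vision.camera(c); cv2.imwrite(f"pics/{c}0.png",im); ims.append(im)
    for n in ("turner","strainer","spare_hook","crock"):
        print(c,n,[(round(d["conf"],2),np.round(d["point"],3).tolist()) for d in spotter.boxes_of(c,n)])
    K=vision.calibration(c); print({k:np.round(v,3).tolist() for k,v in K.items()})
E
```

```text
{'time': 0.0, 'joint_positions': [-1.259, 0.333, -0.065, 1.461, 0.022, 1.35, -0.089], 'joint_vel': [-0.001, 0.0, -0.001, 0.0, 0.003, 0.001, 0.001], 'joint_torque': [0.001, -62.327, 0.026, -38.988, -0.061, 0.04, 0.0], 'ee_pos': [0.205, 0.59, 0.404], 'eef_rot': [0.167, 0.986, -0.001, -0.0], 'ft_force': [-0.059, -0.196, 0.248], 'torque': [-0.023, 0.024, 0.021], 'grip_force': 0.0, 'width': 0.087} 0.1635
scene turner [(0.78, [0.562, -0.238, 0.154]), (0.59, [0.586, -0.372, 0.136]), (0.57, [0.381, -0.294, 0.092])]
scene strainer [(0.76, [0.616, -0.242, 0.147])]
scene spare_hook [(0.63, [0.605, 0.097, 0.014]), (0.2, [0.615, -0.241, 0.15])]
scene crock [(0.83, [0.548, 0.329, 0.065])]
{'fx': 417.998, 'fy': 417.998, 'cx': 273.215, 'cy': 209.119, 'D': [-0.056, 0.0, 0.0, 0.0, 0.0], 'rvec': [1.366, 2.004, -1.023], 'tvec': [0.207, -0.158, 1.606]}
top turner [(0.98, [0.56, -0.241, 0.186]), (0.71, [0.373, -0.286, 0.165]), (0.65, [0.57, -0.38, 0.093])]
top strainer [(0.67, [0.61, -0.244, 0.151])]
top spare_hook [(0.71, [0.572, 0.094, 0.012])]
top crock [(0.71, [0.532, 0.344, 0.039]), (0.61, [0.611, -0.249, 0.153])]
{'fx': 416.858, 'fy': 416.858, 'cx': 276.853, 'cy': 208.879, 'D': [0.022, 0.0, 0.0, 0.0, 0.0], 'rvec': [2.176, -2.124, 0.128], 'tvec': [-0.024, 0.524, 0.97]}
```

View pics/scene0.png

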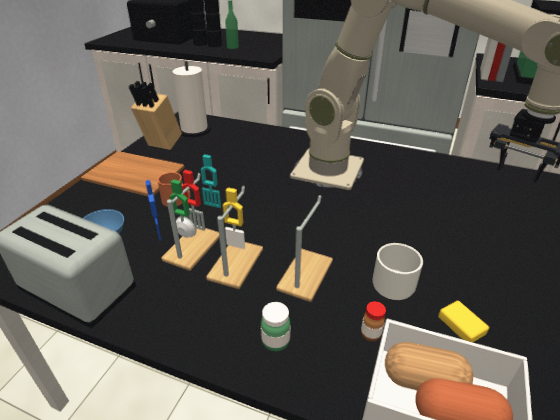

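View pics/top0.png

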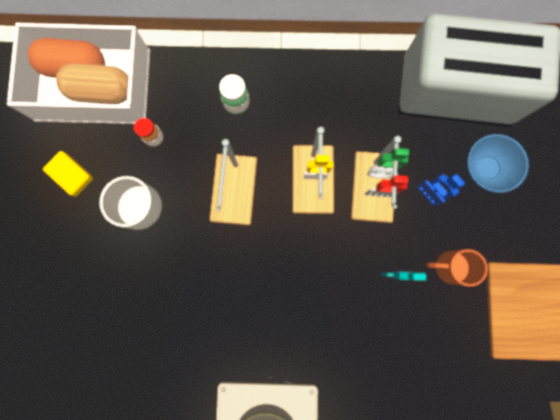

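Candidates for the turner: red at scene (190,185) / top (393,185), turquoise at scene (209,175) / top (405,276), and blue at scene (152,205) / top (440,188). Red is the one. The strainer is green at scene (180,200) / top (396,157). The spare hook is empty at scene (305,260) / top (233,188). The crock is at top (131,203). I'll check with a close crop.

```bash
python3 - <<'E'
import cv2,numpy as np
a=cv2.imread("pics/scene0.png")[145:300,140:340]; b=cv2.imread("pics/top0.png")[120:235,200:420]
a=cv2.resize(a,None,fx=1.9,fy=1.9,interpolation=cv2.INTER_CUBIC);b=cv2.resize(b,None,fx=2.6,fy=2.6,interpolation=cv2.INTER_CUBIC)
o=np.zeros((a.shape[0]+b.shape[0],max(a.shape[1],b.shape[1]),3),np.uint8);o[:a.shape[0],:a.shape[1]]=a;o[a.shape[0]:,:b.shape[1]]=b
print(o.shape);cv2.imwrite("pics/crop1.png",o)
E
```

```text
(593, 572, 3)
```

View pics/crop1.png

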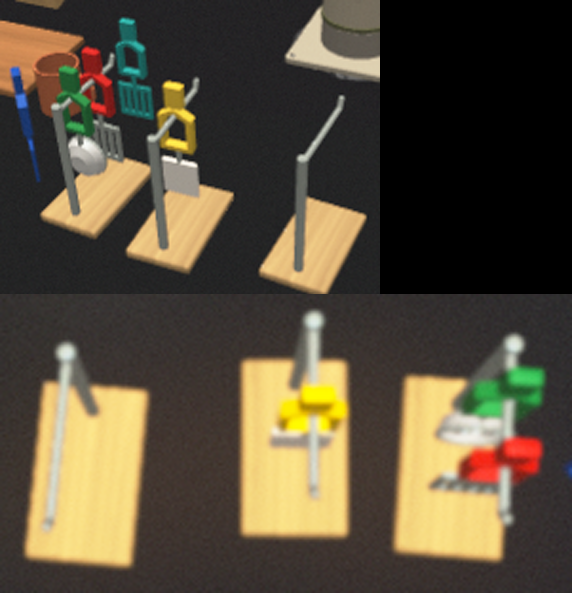

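```bash
cat > h.py <<'E'
import cv2,numpy as np
from scipy.optimize import minimize
from bench import status, vision, job, spotter, r
S=4
CAL={c:vision.calibration(c) for c in("scene","top")}
def proj(c,P):
    k=CAL[c];K=np.array([[k["fx"],0,k["cx"]],[0,k["fy"],k["cy"]],[0,0,1.]])
    return cv2.projectPoints(np.float64(P).reshape(-1,3),np.float64(k["rvec"]),np.float64(k["tvec"]),K,np.float64(k["D"]))[0].reshape(-1,2)
def box(lo,hi): return np.array([[x,y,z] for x in(lo[0],hi[0]) for y in(lo[1],hi[1]) for z in(lo[2],hi[2])],float)
def place(P,p):
    c,s=np.cos(p[3]),np.sin(p[3]);R=np.array([[c,-s,0],[s,c,0],[0,0,1]]);return P@R.T+p[:3]
def render(c,hulls,win):
    x0,y0,x1,y1=win;m=np.zeros(((y1-y0)*S,(x1-x0)*S),np.uint8)
    for P in hulls:
        q=(proj(c,P)-[x0-.5,y0-.5])*S-.5
        cv2.fillConvexPoly(m,np.int32(np.round(cv2.convexHull(np.float32(q))*16)),255,shift=4)
    return cv2.resize(m,(x1-x0,y1-y0),interpolation=cv2.INTER_AREA)/255.
def fit(model,p0,masks,wins,step):
    def f(p): return sum(np.abs(render(c,model(p),wins[c])-masks[c]).sum() for c in masks)
    n=len(p0);best=None
    for sc in(1,.4,.4):
        s=np.vstack([p0]+[p0+np.eye(n)[i]*step[i]*sc for i in range(n)])
        o=minimize(f,p0,method="Nelder-Mead",options=dict(initial_simplex=s,maxiter=400,xatol=1e-5,fatol=.01));p0=o.x
    return o.x,o.fun,{c:masks[c].sum() for c in masks}
def color(im,name):
    h=cv2.cvtColor(im,cv2.COLOR_BGR2HSV);H,s,v=[h[...,i].astype(int) for i in range(3)]
    if name=="red": m=((H<6)|(H>174))&(s>150)&(v>70)
    if name=="green": m=(H>50)&(H<75)&(s>120)&(v>45)
    if name=="wood": m=(H>8)&(H<24)&(s>60)&(v>100)
    return m
def win(c,P,pad=12):
    q=proj(c,P);a=q.min(0)-pad;b=q.max(0)+pad;return[int(a[0]),int(a[1]),int(b[0]),int(b[1])]
def hook(p): return [place(box((-.085,-.05,0),(.085,.05,.014)),[p[0],p[1],0,p[2]])]
def utensil(p):  # x y z yaw w
    w=p[4];B=[box((-.007,-.013,-.018),(.007,.013,.018)),box((-.007,-w,-.026),(.007,w,-.018)),box((-.007,-w,-.088),(.007,w,-.08)),
      box((-.007,-w,-.088),(.007,-.017,-.018)),box((-.007,.017,-.088),(.007,w,-.018))]
    return [place(b,p[:4]) for b in B]
E
cat > a.py <<'E'
from h import *
ims={c:cv2.imread(f"pics/{c}0.png") for c in CAL}
for n,p in(("spare",[.59,.095,0]),("crowd",[.59,-.24,0])):
    P=hook(p)[0];W={c:win(c,P) for c in CAL};M={c:color(ims[c],"wood")[W[c][1]:W[c][3],W[c][0]:W[c][2]].astype(float) for c in CAL}
    if n=="crowd": 
        # occluded: rest near
        pass
    print(n,fit(hook,np.array(p),M,W,[.01,.01,.08]))
    for c in CAL: print(c,fit(hook,np.array(p),{c:M[c]},W,[.01,.01,.08])[:2])
for n,col,p in(("turner","red",[.56,-.24,.231,0,.025]),("strainer","green",[.615,-.24,.231,0,.025])):
    W={c:win(c,np.vstack(utensil(p)),6) for c in CAL};M={c:color(ims[c],col)[W[c][1]:W[c][3],W[c][0]:W[c][2]].astype(float) for c in CAL}
    print(n,fit(utensil,np.array(p),M,W,[.01,.01,.004,.1,.003]))
E
python3 a.py
```

```text
spare (array([ 0.57467609,  0.09916314, -0.06380728]), np.float64(747.4941176470588), {'scene': np.float64(1606.0), 'top': np.float64(2629.0)})
scene (array([ 0.57343418,  0.09945998, -0.06395486]), np.float64(256.6588235294118))
top (array([ 0.574468  ,  0.09867508, -0.05588829]), np.float64(488.44705882352946))
crowd (array([ 0.5886631 , -0.24734961, -0.05790097]), np.float64(1892.3450980392156), {'scene': np.float64(1851.0), 'top': np.float64(2031.0)})
scene (array([ 0.58791362, -0.24927914, -0.04117228]), np.float64(930.5686274509803))
top (array([ 0.58848507, -0.24720516, -0.05055397]), np.float64(959.1372549019607))
turner (array([ 0.55919221, -0.24712162,  0.23100709, -0.05732846,  0.02054756]), np.float64(240.73333333333335), {'scene': np.float64(357.0), 'top': np.float64(370.0)})
strainer (array([ 0.61288529, -0.24979038,  0.23106479, -0.0298604 ,  0.01993126]), np.float64(267.92156862745094), {'scene': np.float64(343.0), 'top': np.float64(372.0)})
```

```bash
cat > b.py <<'E'
from h import *
ims={c:cv2.imread(f"pics/{c}0.png") for c in CAL}
out=[]
def hk(p): 
    q=[*p[:2],0,p[2]];return hook(p)+[place(box((.053,-.007,0),(.067,.007,.21)),q),place(box((-.082,-.004,.196),(.06,.004,.204)),q),place(box((-.082,-.004,.2),(-.074,.004,.216)),q)]
U={"r":[.5592,-.2471,.231,-.057,.0205],"g":[.6129,-.2498,.231,-.03,.02]}
def crockrim(p,r,z): t=np.linspace(0,2*np.pi,60);return np.c_[p[0]+r*np.cos(t),p[1]+r*np.sin(t),0*t+z]
cm=lambda p:[np.vstack([crockrim(p,.057,0),crockrim(p,.057,.1)])]
W={};M={}
for c in CAL:
    vision.camera(c);g=spotter.regions_of(c,"crock")[0];m=g["pixels"];W[c]=win(c,cm([.54,.335])[0],15);w=W[c];M[c]=m[w[1]:w[3],w[0]:w[2]].astype(float)
o=fit(cm,np.array([.54,.335]),M,W,[.02,.02]);print("crock",o)
for c in CAL: print(fit(cm,np.array([.54,.335]),{c:M[c]},W,[.02,.02])[:2])
for c,win_ in(("scene",(140,145,440,310)),("top",(90,110,420,240))):
    im=cv2.resize(ims[c],None,fx=4,fy=4,interpolation=cv2.INTER_CUBIC)
    for H in [*hk([.5745,.0992,-.062])]+[*hk([.5885,-.248,-.05])]+utensil(U["r"])+utensil(U["g"])+cm(o[0]):
        cv2.polylines(im,[np.int32(cv2.convexHull(np.float32((proj(c,H)+.5)*4)))],True,(255,0,255),1)
    x0,y0,x1,y1=[4*v for v in win_];k=im[y0:y1,x0:x1];out.append(cv2.resize(k,(720,int(k.shape[0]*720/k.shape[1])),interpolation=cv2.INTER_AREA))
o=np.vstack(out);f=min(1,600/o.shape[0]);cv2.imwrite("pics/ov.png",cv2.resize(o,None,fx=f,fy=f,interpolation=cv2.INTER_AREA))
E
python3 b.py
```

```text
crock (array([0.52641187, 0.33039984]), np.float64(270.1333333333333), {'scene': np.float64(2316.0), 'top': np.float64(2478.0)})
(array([0.52233387, 0.33092837]), np.float64(67.38823529411764))
(array([0.52662519, 0.32979076]), np.float64(149.34509803921569))
```

View pics/ov.png

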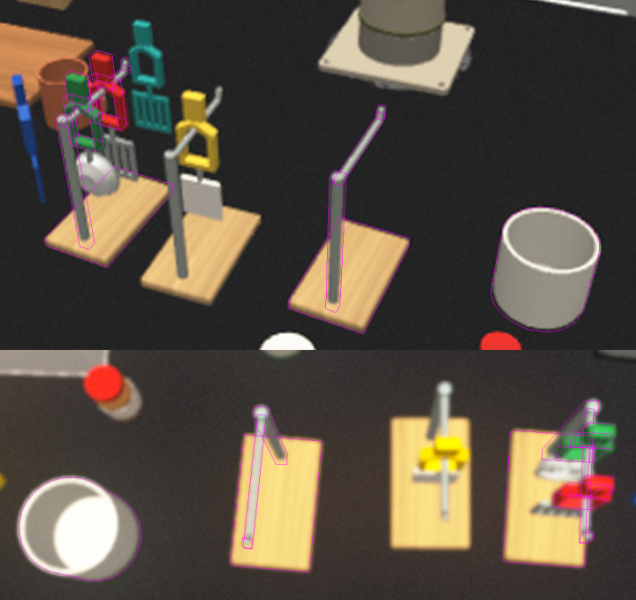

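play_rows --pt "0 0 0 0 0 -0.26" --pt "0 0 -0.1 0 0 -0.527" --pt "0 0 -0.2 0 0 -0.527" --fingers 1

```text
time: 1.0
ee_pos: [0.2054, 0.5902, 0.435]
eef_rot: [0.028, 1.0, -0.0, -0.0]
ft_force: [0.8, 1.0, -0.0]
width: 0.0871
grip_force: 0.0
```

The overlays fit: the spare rod, both crowded utensils and the crock all match my fitted outlines in both views. I'll travel high to above the turner.

play_rows --pt "-0.9 -0.9 -0.4 0 0 0" --pt "-0.9 -0.9 -0.4 0 0 0" --pt "-0.9 -0.9 -0.4 0 0 0" --pt "-0.9 -0.9 -0.4 0 0 0" --pt "-0.9 -0.9 -0.4 0 0 0"

```text
time: 1.5
ee_pos: [0.3377, 0.4424, 0.4985]
eef_rot: [0.037, 0.999, 0.002, 0.002]
ft_force: [-0.4, 0.9, 0.9]
width: 0.0871
grip_force: 0.0
```

play_rows --pt "-0.9 -0.9 0 0 0 0" --pt "-0.9 -0.9 0 0 0 0" --pt "-0.9 -0.9 0 0 0 0" --pt "-0.9 -0.9 0 0 0 0" --pt "-0.9 -0.9 0 0 0 0"

```text
time: 2.0
ee_pos: [0.4628, 0.2995, 0.4957]
eef_rot: [0.036, 0.999, -0.0, 0.001]
ft_force: [0.0, 0.6, 0.1]
width: 0.0869
grip_force: 0.0
```

play_rows --pt "-0.5 -0.9 0 0 0 0" --pt "-0.5 -0.9 0 0 0 0" --pt "-0.5 -0.9 0 0 0 0" --pt "-0.5 -0.9 0 0 0 0" --pt "-0.5 -0.9 0 0 0 0"

```text
time: 2.5
ee_pos: [0.5263, 0.1647, 0.4953]
eef_rot: [0.032, 0.999, 0.0, 0.0]
ft_force: [-0.4, 1.2, 0.2]
width: 0.0871
grip_force: 0.0
```

play_rows --pt "0 -1 0 0 0 0" --pt "0 -1 0 0 0 0" --pt "0 -1 0 0 0 0" --pt "0 -1 0 0 0 0" --pt "0 -1 0 0 0 0"

```text
time: 3.0
ee_pos: [0.5169, 0.0169, 0.4952]
eef_rot: [0.03, 1.0, 0.001, 0.0]
ft_force: [0.0, 1.4, 0.7]
width: 0.0872
grip_force: 0.0
```

play_rows --pt "0 -1 0 0 0 0" --pt "0 -1 0 0 0 0" --pt "0 -1 0 0 0 0" --pt "0 -1 0 0 0 0" --pt "0 -1 0 0 0 0"

```text
time: 3.5
ee_pos: [0.5089, -0.1322, 0.4947]
eef_rot: [0.029, 1.0, 0.0, 0.0]
ft_force: [0.6, 0.7, -0.0]
width: 0.087
grip_force: 0.0
```

play_rows --pt "-0.38 -0.745 0 0 0 0" --pt "-0.38 -0.745 0 0 0 0" --pt "-0.38 -0.745 0 0 0 0" --pt "-0.38 -0.745 0.1 0 0 0" --pt "-0.38 -0.745 0.2 0 0 0"

```text
time: 4.0
ee_pos: [0.56, -0.2461, 0.4631]
eef_rot: [0.028, 1.0, 0.001, -0.0]
ft_force: [-0.5, 0.8, 0.2]
width: 0.0868
grip_force: 0.0
```

play_rows --pt "0 0 0.15 0 0 0" --pt "0 0 0.3 0 0 0" --pt "0 0 0.4 0 0 0" --pt "0 0 0.44 0 0 0" --pt "0 0 0.44 0 0 0"

```text
time: 4.5
ee_pos: [0.5588, -0.2474, 0.3981]
eef_rot: [0.029, 1.0, 0.0, -0.0]
ft_force: [-0.4, -0.4, -0.1]
width: 0.0871
grip_force: 0.0
```

```bash
python3 - <<'E'
from h import *
s=status.read_state();print(np.round(s["ee_pos"],4),np.round(s["eef_rot"],3),np.round(s["ft_force"],1))
o=[]
for c,w in(("scene",(140,120,300,260)),("top",(340,120,480,242))):
    im=vision.camera(c);o.append(cv2.resize(im[w[1]:w[3],w[0]:w[2]],(400,350),interpolation=cv2.INTER_CUBIC))
cv2.imwrite("pics/g1.png",np.hstack(o))
E
```

```text
[ 0.5588 -0.2474  0.3981] [ 0.029  1.     0.    -0.   ] [-0.4 -0.4 -0.1]
```

View pics/g1.png

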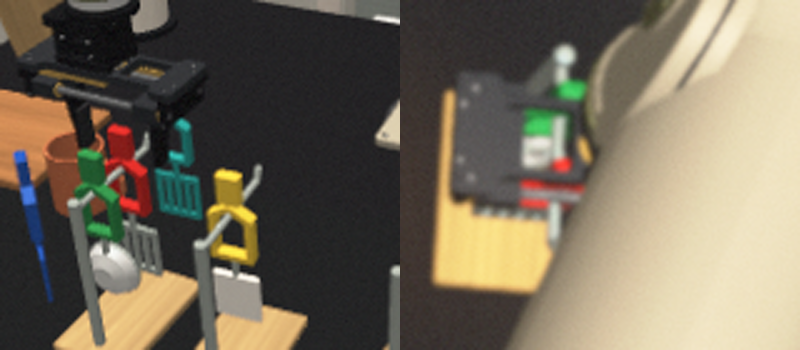

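The open fingers straddle the red grip (left crop (120,140), between the fingers at (85,120) and (160,145)), and the strainer behind is clear. Closing.

play_rows --pt "0 0 0 0 0 0" --pt "0 0 0 0 0 0" --pt "0 0 0 0 0 0" --pt "0 0 0 0 0 0" --pt "0 0 0 0 0 0" --fingers -1 --squeeze 20

```text
time: 5.1
ee_pos: [0.5586, -0.2487, 0.3988]
eef_rot: [0.029, 1.0, 0.0, 0.0]
ft_force: [-0.5, -0.6, 0.2]
width: 0.0551
grip_force: 0.0
```

play_rows --pt "0 0 0 0 0 0" --pt "0 0 0 0 0 0" --pt "0 0 0 0 0 0"

```text
time: 5.4
ee_pos: [0.5586, -0.2486, 0.3987]
eef_rot: [0.029, 1.0, 0.0, 0.0]
ft_force: [-0.9, -0.3, 0.4]
width: 0.0309
grip_force: 0.0
```

play_rows --pt "0 0 0 0 0 0" --pt "0 0 0 0 0 0" --pt "0 0 0 0 0 0" --pt "0 0 0 0 0 0"

```text
time: 5.8
ee_pos: [0.5587, -0.2484, 0.3987]
eef_rot: [0.029, 1.0, 0.0, 0.0]
ft_force: [-0.9, 2.9, 1.0]
width: 0.0257
grip_force: 20.0
```

play_rows --pt "0 0 -0.04 0 0 0" --pt "0 0 -0.08 0 0 0" --pt "0 0 -0.13 0 0 0" --pt "0 0 -0.18 0 0 0" --pt "0 0 -0.18 0 0 0"

```text
time: 6.3
ee_pos: [0.5587, -0.249, 0.4272]
eef_rot: [0.03, 1.0, -0.0, 0.001]
ft_force: [-0.1, 0.3, -1.0]
width: 0.026
grip_force: 20.0
```

play_rows --pt "0.12 0 0 0 0 0" --pt "0.26 0 0 0 0 0" --pt "0.4 0 0 0 0 0" --pt "0.54 0 0 0 0 0" --pt "0.62 0 0 0 0 0"

```text
time: 6.8
ee_pos: [0.4643, -0.2436, 0.4257]
eef_rot: [0.03, 1.0, 0.0, -0.0]
ft_force: [0.7, 0.6, -1.1]
width: 0.0258
grip_force: 20.0
```

play_rows --pt "0.1 0 0 0 0 0" --pt "0.2 0 0 0 0 0" --pt "0.2 0 0 0 0 0"

```text
time: 7.1
ee_pos: [0.4344, -0.242, 0.4259]
eef_rot: [0.03, 1.0, 0.0, 0.0]
ft_force: [-0.4, -1.0, -1.4]
width: 0.0258
grip_force: 20.0
```

```bash
python3 - <<'E'
from h import *
o=[]
for c,w in(("scene",(140,120,300,260)),("top",(340,120,480,242))):
    im=vision.camera(c);o.append(cv2.resize(im[w[1]:w[3],w[0]:w[2]],(400,350),interpolation=cv2.INTER_CUBIC))
cv2.imwrite("pics/g2.png",np.hstack(o))
E
```

```text
(no output)
```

View pics/g2.png

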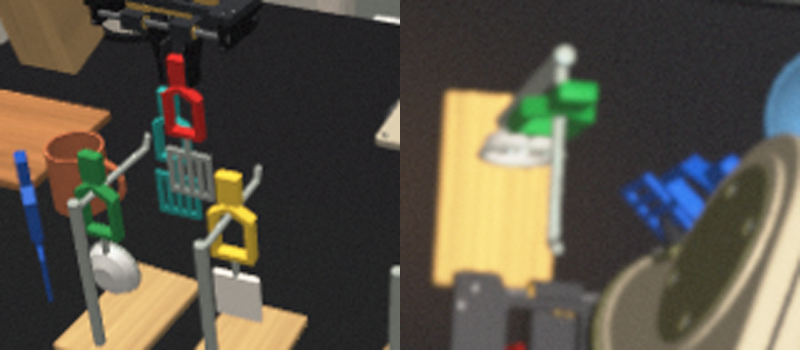

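The turner is off the rod (left crop (180,100)), and only the strainer is left on that hook. Moving across to the spare hook.

play_rows --pt "0.05 0.15 0 0 0 0" --pt "0.1 0.35 0 0 0 0" --pt "0.14 0.6 0 0 0 0" --pt "0.14 0.85 0 0 0 0" --pt "0.14 1 0 0 0 0"

```text
time: 7.7
ee_pos: [0.4243, -0.0875, 0.4258]
eef_rot: [0.028, 1.0, 0.0, 0.0]
ft_force: [0.6, -0.1, -1.6]
width: 0.026
grip_force: 20.0
```

play_rows --pt "0 0.2 0 0 0 0" --pt "0 0.45 0 0 0 0" --pt "0 0.7 0 0 0 0" --pt "0 0.9 0 0 0 0" --pt "0 1 0 0 0 0"

```text
time: 8.2
ee_pos: [0.4329, 0.0623, 0.4255]
eef_rot: [0.028, 1.0, 0.0, -0.0]
ft_force: [-0.8, -0.5, -1.0]
width: 0.0257
grip_force: 20.0
```

play_rows --pt "0 0.17 0 0 0 0" --pt "0 0.28 0 0 0 0" --pt "0 0.33 0 0 0 0" --pt "0 0.33 0 0 0 0" --pt "0 0.33 0 0 0 0"

```text
time: 8.7
ee_pos: [0.4357, 0.1077, 0.4256]
eef_rot: [0.03, 1.0, -0.0, -0.0]
ft_force: [-0.5, 0.0, -0.9]
width: 0.0255
grip_force: 20.0
```

```bash
cat > c.py <<'E'
from h import *
s=status.read_state();p=s["ee_pos"];print(np.round(p,4),np.round(s["eef_rot"],4))
ims={c:vision.camera(c) for c in CAL}
q=np.array([p[0],p[1],p[2]-.1665,-.06,.0205])
W={c:win(c,np.vstack(utensil(q)),8) for c in CAL};M={c:color(ims[c],"red")[W[c][1]:W[c][3],W[c][0]:W[c][2]].astype(float) for c in CAL}
o=[]
for c in CAL:
    print(c,M[c].sum(),render(c,utensil(q),W[c]).sum())
    im=cv2.resize(ims[c],None,fx=4,fy=4,interpolation=cv2.INTER_CUBIC)
    for H in utensil(q)+[place(box((-.082,-.004,.196),(.06,.004,.204)),[.5745,.0992,0,-.062])]: cv2.polylines(im,[np.int32(cv2.convexHull(np.float32((proj(c,H)+.5)*4)))],True,(255,0,255),1)
    x,y=np.mean(proj(c,q[None,:3]),0)*4;x,y=int(x),int(y);o.append(cv2.resize(im[max(0,y-200):y+300,max(0,x-200):x+200],(400,500)))
cv2.imwrite("pics/g3.png",np.hstack(o))
E
python3 c.py
```

```text
[0.4357 0.1077 0.4256] [ 3.000e-02  9.996e-01 -2.000e-04 -1.000e-04]
scene 386.0 395.4823529411765
top 0.0 243.2
```

View pics/g3.png

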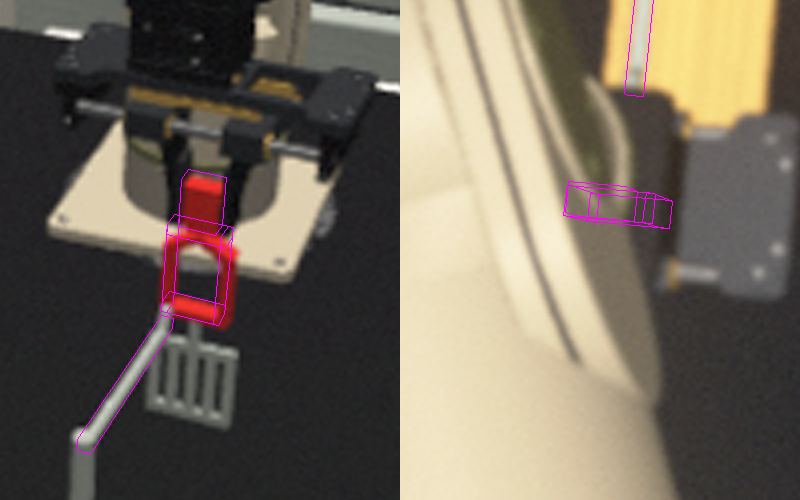

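In the scene view the held turner matches its predicted outline. The eye lines up with the rod, with the tip at (165,310). Advancing onto the rod.

play_rows --pt "-0.1 0 -0.01 0 0 0" --pt "-0.22 0 -0.02 0 0 0" --pt "-0.34 0 -0.02 0 0 0" --pt "-0.46 0 -0.02 0 0 0" --pt "-0.56 0 -0.02 0 0 0"

```text
time: 9.3
ee_pos: [0.5202, 0.1027, 0.4288]
eef_rot: [0.03, 1.0, -0.0, 0.0]
ft_force: [-0.5, -0.5, -0.5]
width: 0.0255
grip_force: 20.0
```

play_rows --pt "-0.1 0 0 0 0 0" --pt "-0.18 0 0 0 0 0" --pt "-0.24 0 0 0 0 0" --pt "-0.24 0 0 0 0 0"

```text
time: 9.7
ee_pos: [0.5559, 0.1012, 0.4285]
eef_rot: [0.03, 1.0, -0.0, -0.0]
ft_force: [-1.3, -1.0, 0.1]
width: 0.0258
grip_force: 20.0
```

```bash
sed -i 's/g3.png/g4.png/' c.py; python3 c.py
```

```text
[0.5559 0.1012 0.4285] [ 2.990e-02  9.996e-01 -2.000e-04 -1.000e-04]
scene 470.0 465.8627450980392
top 0.0 383.65098039215684
```

View pics/g4.png

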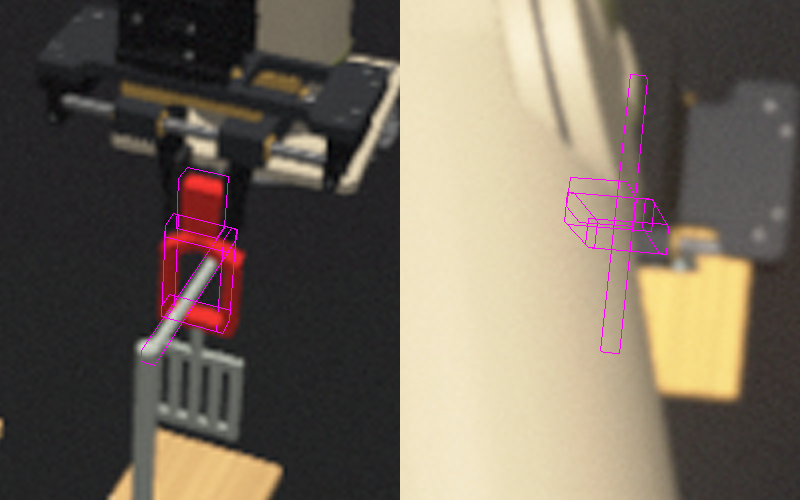

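The rod passes through the red eye, with the tip showing through it at (210,262). Lowering.

play_rows --pt "0 0 0.05 0 0 0" --pt "0 0 0.1 0 0 0" --pt "0 0 0.15 0 0 0" --pt "0 0 0.18 0 0 0" --pt "0 0 0.18 0 0 0"

```text
time: 10.3
ee_pos: [0.555, 0.1016, 0.401]
eef_rot: [0.029, 1.0, -0.0, -0.001]
ft_force: [0.2, 0.1, -1.2]
width: 0.0257
grip_force: 20.0
```

play_rows --pt "0 0 0.01 0 0 0" --pt "0 0 0.02 0 0 0" --pt "0 0 0.02 0 0 0"

```text
time: 10.6
ee_pos: [0.5553, 0.1015, 0.4002]
eef_rot: [0.03, 1.0, 0.0, 0.001]
ft_force: [-3.3, -1.4, 7.5]
width: 0.0262
grip_force: 20.0
```

Contact with the rod. Releasing.

play_rows --pt "0 0 -0.01 0 0 0" --pt "0 0 -0.01 0 0 0" --pt "0 0 -0.01 0 0 0" --pt "0 0 -0.01 0 0 0" --pt "0 0 -0.01 0 0 0" --fingers 1

```text
time: 11.1
ee_pos: [0.5552, 0.1017, 0.4001]
eef_rot: [0.029, 1.0, 0.0, -0.0]
ft_force: [0.4, 0.1, -0.1]
width: 0.0578
grip_force: 0.0
```

play_rows --pt "0 0 0 0 0 0" --pt "0 0 0 0 0 0" --pt "0 0 0 0 0 0" --pt "0 0 0 0 0 0" --pt "0 0 0 0 0 0"

```text
time: 11.6
ee_pos: [0.5552, 0.1016, 0.4002]
eef_rot: [0.029, 1.0, 0.0, 0.0]
ft_force: [-0.4, 0.6, -0.0]
width: 0.0861
grip_force: 0.0
```

play_rows --pt "0 0 -0.1 0 0 0" --pt "0 0 -0.25 0 0 0" --pt "0 0 -0.5 0 0 0" --pt "0 0 -0.7 0 0 0" --pt "0 0 -0.7 0 0 0"

```text
time: 12.1
ee_pos: [0.5555, 0.1014, 0.5097]
eef_rot: [0.029, 1.0, 0.001, 0.003]
ft_force: [-0.0, -0.5, -0.4]
width: 0.0874
grip_force: 0.0
```

```bash
cat > d.py <<'E'
from h import *
for c in CAL: cv2.imwrite(f"pics/{c}1.png",vision.camera(c))
ims={c:cv2.imread(f"pics/{c}1.png") for c in CAL}
for n,col,p in(("turner","red",[.555,.101,.231,-.06,.0205]),("strainer","green",[.613,-.25,.231,-.05,.02])):
    W={c:win(c,np.vstack(utensil(p)),6) for c in CAL};M={c:color(ims[c],col)[W[c][1]:W[c][3],W[c][0]:W[c][2]].astype(float) for c in CAL}
    M={c:m for c,m in M.items() if m.sum()>250}
    print(n,fit(utensil,np.array(p),M,W,[.01,.01,.004,.1,.003]))
s=status.read_state();print(s["time"],s["ee_pos"],s["eef_rot"])
E
python3 d.py
```

```text
turner (array([ 0.55550537,  0.10288477,  0.23069468, -0.13382222,  0.0212987 ]), np.float64(137.98039215686273), {'scene': np.float64(444.0)})
strainer (array([ 0.61272154, -0.24971419,  0.23089462, -0.01542656,  0.01987395]), np.float64(275.43921568627445), {'scene': np.float64(351.0), 'top': np.float64(363.0)})
12.2 [0.55523622 0.10161375 0.50543271] [2.94106841e-02 9.99567298e-01 2.13676324e-04 4.27220137e-04]
```

The turner hangs on the spare rod at (0.556, 0.103, 0.231). Next, the strainer.

play_rows --pt "0 -1 0 0 0 0" --pt "0 -1 0 0 0 0" --pt "0 -1 0 0 0 0" --pt "0 -1 0 0 0 0"

```text
time: 12.6
ee_pos: [0.5451, -0.0559, 0.5044]
eef_rot: [0.035, 0.999, -0.001, -0.001]
ft_force: [0.3, -0.9, -0.0]
width: 0.087
grip_force: 0.0
```

play_rows --pt "-0.2 -1 0 0 0 0" --pt "-0.2 -1 0 0 0 0" --pt "-0.2 -1 0 0 0 0" --pt "-0.2 -1 0 0 0 0"

```text
time: 13.0
ee_pos: [0.5662, -0.2063, 0.5034]
eef_rot: [0.034, 0.999, -0.002, -0.002]
ft_force: [-0.6, -0.2, 0.4]
width: 0.0868
grip_force: 0.0
```

play_rows --pt "-0.32 -0.315 0 0 0 0" --pt "-0.32 -0.315 0 0 0 0" --pt "-0.32 -0.315 0.15 0 0 0" --pt "-0.32 -0.315 0.25 0 0 0" --pt "-0.32 -0.315 0.25 0 0 0"

```text
time: 13.5
ee_pos: [0.6125, -0.2486, 0.4642]
eef_rot: [0.029, 1.0, 0.001, -0.003]
ft_force: [0.5, 1.1, -0.4]
width: 0.0873
grip_force: 0.0
```

play_rows --pt "0 0 0.15 0 0 0" --pt "0 0 0.3 0 0 0" --pt "0 0 0.4 0 0 0" --pt "0 0 0.45 0 0 0" --pt "0 0 0.45 0 0 0"

```text
time: 14.0
ee_pos: [0.6126, -0.2492, 0.3998]
eef_rot: [0.029, 1.0, 0.0, -0.0]
ft_force: [-0.5, -0.1, 0.7]
width: 0.0871
grip_force: 0.0
```

```bash
python3 - <<'E'
from h import *
s=status.read_state();print(np.round(s["ee_pos"],4),np.round(s["ft_force"],1))
o=[]
for c,w in(("scene",(140,120,340,295)),("top",(340,120,480,242))):
    im=vision.camera(c);o.append(cv2.resize(im[w[1]:w[3],w[0]:w[2]],(400,350),interpolation=cv2.INTER_CUBIC))
cv2.imwrite("pics/g5.png",np.hstack(o))
E
```

```text
[ 0.6126 -0.2492  0.3998] [-0.5 -0.1  0.7]
```

View pics/g5.png

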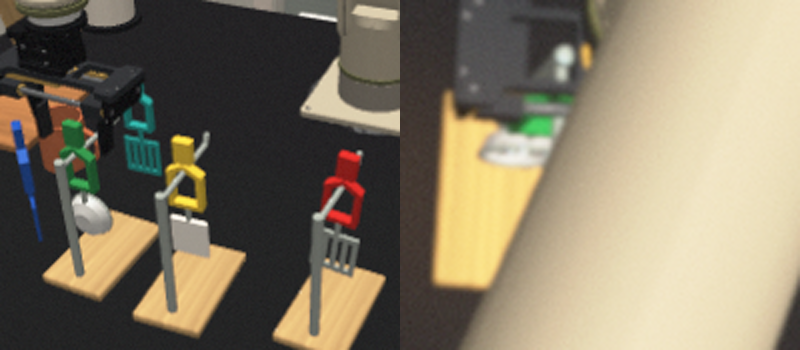

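The red turner hangs on the spare hook (left crop (345,190)), and the fingers straddle the green grip at (72,135). Closing and lifting.

play_rows --pt "0 0 0 0 0 0" --pt "0 0 0 0 0 0" --pt "0 0 0 0 0 0" --pt "0 0 0 0 0 0" --pt "0 0 0 0 0 0" --fingers -1 --squeeze 20

```text
time: 14.6
ee_pos: [0.6127, -0.2496, 0.4003]
eef_rot: [0.029, 1.0, 0.0, 0.0]
ft_force: [-0.3, 0.5, -0.3]
width: 0.055
grip_force: 0.0
```

play_rows --pt "0 0 0 0 0 0" --pt "0 0 0 0 0 0" --pt "0 0 0 0 0 0" --pt "0 0 0 0 0 0" --pt "0 0 0 0 0 0"

```text
time: 15.1
ee_pos: [0.6126, -0.25, 0.4004]
eef_rot: [0.03, 1.0, -0.0, 0.0]
ft_force: [-0.1, -1.1, 1.6]
width: 0.0258
grip_force: 20.0
```

play_rows --pt "0 0 0 0 0 0" --pt "0 0 0 0 0 0"

```text
time: 15.3
ee_pos: [0.6126, -0.2499, 0.4004]
eef_rot: [0.03, 1.0, -0.0, 0.0]
ft_force: [-0.7, -2.6, 0.8]
width: 0.026
grip_force: 19.8
```

play_rows --pt "0 0 -0.04 0 0 0" --pt "0 0 -0.08 0 0 0" --pt "0 0 -0.13 0 0 0" --pt "0 0 -0.18 0 0 0" --pt "0 0 -0.18 0 0 0"

```text
time: 15.8
ee_pos: [0.6128, -0.2497, 0.4288]
eef_rot: [0.029, 1.0, -0.0, 0.001]
ft_force: [-0.3, -0.5, -1.4]
width: 0.0258
grip_force: 20.0
```

play_rows --pt "0.12 0 0 0 0 0" --pt "0.28 0 0 0 0 0" --pt "0.44 0 0 0 0 0" --pt "0.6 0 0 0 0 0" --pt "0.76 0 0 0 0 0"

```text
time: 16.3
ee_pos: [0.4978, -0.2428, 0.4271]
eef_rot: [0.029, 1.0, 0.0, -0.0]
ft_force: [-0.1, 0.2, -1.0]
width: 0.0263
grip_force: 20.0
```

play_rows --pt "0.16 0 0 0 0 0" --pt "0.32 0 0 0 0 0" --pt "0.44 0 0 0 0 0" --pt "0.48 0 0 0 0 0" --pt "0.48 0 0 0 0 0"

```text
time: 16.8
ee_pos: [0.4267, -0.2388, 0.4275]
eef_rot: [0.03, 1.0, 0.0, 0.001]
ft_force: [0.8, 0.2, -1.3]
width: 0.0262
grip_force: 20.0
```

play_rows --pt "0 0 -0.15 0 0 0" --pt "0 0 -0.35 0 0 0" --pt "0 0 -0.5 0 0 0" --pt "0 0 -0.55 0 0 0" --pt "0 0 -0.55 0 0 0"

```text
time: 17.3
ee_pos: [0.4278, -0.2386, 0.51]
eef_rot: [0.029, 1.0, -0.0, 0.001]
ft_force: [1.3, 0.0, -1.9]
width: 0.0258
grip_force: 20.0
```

```bash
python3 - <<'E'
from h import *
s=status.read_state();p=s["ee_pos"];print(np.round(p,4),np.round(s["ft_force"],1),s["width"])
ims={c:vision.camera(c) for c in CAL}
q=np.array([p[0],p[1],p[2]-.1694,-.06,.02])
for c in ("scene",):
    W={c:win(c,np.vstack(utensil(q)),8)};w=W[c];m=color(ims[c],"green")[w[1]:w[3],w[0]:w[2]].astype(float);R=render(c,utensil(q),w)
    print(c,m.sum(),R.sum(),np.abs(m-R).sum())
E
```

```text
[ 0.4278 -0.2386  0.51  ] [ 1.3  0.  -1.9] 0.02582846097147507
scene 357.0 393.2274509803922 141.83529411764704
```

play_rows --pt "0.05 0.15 0 0 0 0" --pt "0.1 0.38 0 0 0 0" --pt "0.1 0.64 0 0 0 0" --pt "0.1 0.9 0 0 0 0" --pt "0.1 1 0 0 0 0"

```text
time: 17.9
ee_pos: [0.4209, -0.0843, 0.5083]
eef_rot: [0.027, 1.0, 0.0, -0.001]
ft_force: [-0.7, -0.8, -0.5]
width: 0.0262
grip_force: 20.0
```

play_rows --pt "0 0.2 0 0 0 0" --pt "0 0.45 0 0 0 0" --pt "0.05 0.7 0 0 0 0" --pt "0.1 0.9 0 0 0 0" --pt "0.1 1 0 0 0 0"

```text
time: 18.4
ee_pos: [0.4139, 0.0654, 0.5083]
eef_rot: [0.028, 1.0, -0.0, -0.001]
ft_force: [-0.0, 0.3, -1.9]
width: 0.026
grip_force: 20.0
```

play_rows --pt "0 0.2 0 0 0 0" --pt "0 0.45 0 0 0 0" --pt "0 0.7 0 0 0 0" --pt "0 0.9 0 0 0 0" --pt "0 1 0 0 0 0"

```text
time: 18.9
ee_pos: [0.4231, 0.2149, 0.508]
eef_rot: [0.028, 1.0, -0.0, -0.001]
ft_force: [-0.1, -0.7, -0.9]
width: 0.0258
grip_force: 20.0
```

play_rows --pt "0 0.2 0 0 0 0" --pt "-0.1 0.4 0 0 0 0" --pt "-0.3 0.65 0 0 0 0" --pt "-0.5 0.82 0 0 0 0" --pt "-0.63 0.82 0 0 0 0"

```text
time: 19.4
ee_pos: [0.5262, 0.3322, 0.507]
eef_rot: [0.028, 1.0, -0.001, -0.002]
ft_force: [-0.5, -0.1, -1.0]
width: 0.0257
grip_force: 20.0
```

play_rows --pt "0 0 0 0 0 0" --pt "0 0 0 0 0 0"

```text
time: 19.6
ee_pos: [0.5254, 0.3289, 0.5086]
eef_rot: [0.03, 1.0, -0.001, -0.001]
ft_force: [-1.5, -0.5, -0.4]
width: 0.0257
grip_force: 20.0
```

```bash
python3 - <<'E'
from h import *
s=status.read_state();p=s["ee_pos"];R=cv2.Rodrigues
print(np.round(p,4),np.round(s["eef_rot"],3),s["time"])
c="scene";im=vision.camera(c)
t=np.linspace(0,2*np.pi,60)
P=[np.c_[.526+.052*np.cos(t),.330+.052*np.sin(t),0*t+.1],np.c_[0*t+p[0],p[1]+.034*np.cos(t),p[2]-.1694-.14+.034*np.sin(t)]]
b=cv2.resize(im,None,fx=4,fy=4,interpolation=cv2.INTER_CUBIC)
for q in P: cv2.polylines(b,[np.int32((proj(c,q)+.5)*4)],True,(255,0,255),1)
x,y=np.int32(proj(c,[[.526,.33,.15]])[0]*4);cv2.imwrite("pics/g6.png",b[y-300:y+300,x-300:x+300])
E
```

```text
[0.5254 0.3289 0.5086] [ 0.03   1.    -0.001 -0.001] 19.6
```

View pics/g6.png

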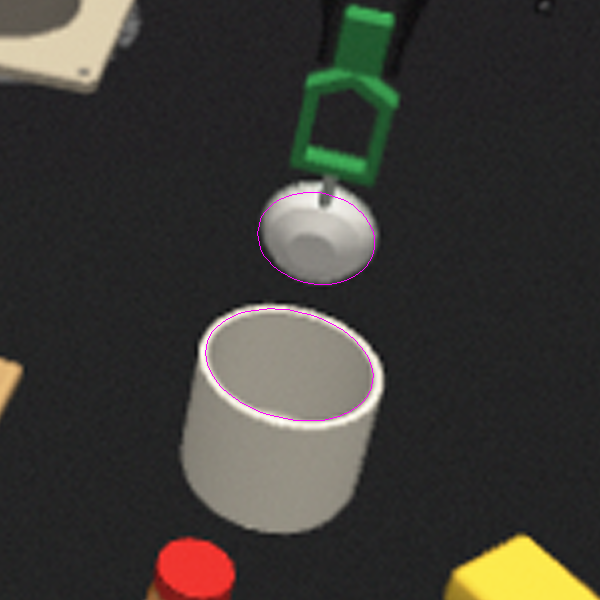

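The strainer head sits over the crock, matching my predicted circles. Lowering.

play_rows --pt "0 0 0.15 0 0 0" --pt "0 0 0.33 0 0 0" --pt "0 0 0.5 0 0 0" --pt "0 0 0.6 0 0 0" --pt "0 0 0.6 0 0 0"

```text
time: 20.15
ee_pos: [0.5243, 0.3291, 0.4181]
eef_rot: [0.029, 1.0, -0.001, -0.001]
ft_force: [-0.1, -0.2, -1.2]
width: 0.0259
grip_force: 20.0
```

play_rows --pt "0 0 0.12 0 0 0" --pt "0 0 0.24 0 0 0" --pt "0 0 0.34 0 0 0" --pt "0 0 0.4 0 0 0" --pt "0 0 0.4 0 0 0"

```text
time: 20.65
ee_pos: [0.5249, 0.3294, 0.3591]
eef_rot: [0.029, 1.0, -0.0, -0.001]
ft_force: [0.8, -0.5, 0.2]
width: 0.0259
grip_force: 20.0
```

play_rows --pt "0 0 0.01 0 0 0" --pt "0 0 0.02 0 0 0" --pt "0 0 0.03 0 0 0" --pt "0 0 0.03 0 0 0"

```text
time: 21.05
ee_pos: [0.5251, 0.3296, 0.3554]
eef_rot: [0.029, 1.0, 0.0, 0.0]
ft_force: [0.8, -1.0, -1.2]
width: 0.0258
grip_force: 20.0
```

play_rows --pt "0 0 0.01 0 0 0" --pt "0 0 0.02 0 0 0" --pt "0 0 0.03 0 0 0" --pt "0 0 0.03 0 0 0"

```text
time: 21.45
ee_pos: [0.525, 0.3295, 0.3504]
eef_rot: [0.029, 1.0, -0.0, -0.0]
ft_force: [0.2, -0.7, -1.0]
width: 0.0256
grip_force: 20.0
```

play_rows --pt "0 0 0.007 0 0 0" --pt "0 0 0.014 0 0 0" --pt "0 0 0.014 0 0 0"

```text
time: 21.75
ee_pos: [0.5251, 0.3296, 0.3488]
eef_rot: [0.029, 1.0, 0.0, 0.0]
ft_force: [0.3, -0.1, -0.1]
width: 0.026
grip_force: 20.0
```

play_rows --pt "0 0 0 0 0 0" --pt "0 0 0 0 0 0" --pt "0 0 0 0 0 0" --pt "0 0 0 0 0 0" --pt "0 0 0 0 0 0" --fingers 1

```text
time: 22.25
ee_pos: [0.5251, 0.3296, 0.3486]
eef_rot: [0.029, 1.0, 0.0, -0.0]
ft_force: [-0.2, 0.3, 0.3]
width: 0.0581
grip_force: 0.0
```

play_rows --pt "0 0 0 0 0 0" --pt "0 0 0 0 0 0" --pt "0 0 0 0 0 0" --pt "0 0 0 0 0 0" --pt "0 0 0 0 0 0"

```text
time: 22.75
ee_pos: [0.5251, 0.3295, 0.3487]
eef_rot: [0.029, 1.0, 0.0, 0.0]
ft_force: [0.3, 0.2, -0.9]
width: 0.086
grip_force: 0.0
```

play_rows --pt "0 0 -0.1 0 0 0" --pt "0 0 -0.3 0 0 0" --pt "0 0 -0.6 0 0 0" --pt "0 0 -0.9 0 0 0" --pt "0 0 -0.9 0 0 0"

```text
time: 23.25
ee_pos: [0.5251, 0.3297, 0.4923]
eef_rot: [0.029, 1.0, 0.003, 0.005]
ft_force: [0.5, -0.3, -0.1]
width: 0.087
grip_force: 0.0
```

play_rows --pt "0.3 0 -0.1 0 0 0" --pt "0.6 0 -0.2 0 0 0" --pt "0.6 0 -0.2 0 0 0" --pt "0.6 0 -0.2 0 0 0" --pt "0.6 0 -0.2 0 0 0"

```text
time: 23.75
ee_pos: [0.4358, 0.3343, 0.5139]
eef_rot: [0.03, 1.0, -0.0, 0.0]
ft_force: [-0.9, -0.1, -0.1]
width: 0.087
grip_force: 0.0
```

```bash
python3 - <<'E'
from h import *
im=vision.camera("scene");im2=vision.camera("top")
print(fit(utensil,np.array([.5555,.102,.231,-.06,.021]),{"scene":color(im,"red")[(w:=win("scene",np.vstack(utensil([.5555,.102,.231,-.06,.021])),6))[1]:w[3],w[0]:w[2]].astype(float)},{"scene":w},[.01,.01,.004,.1,.003])[:2])
print([(round(d["conf"],2),np.round(d["point"],3)) for d in spotter.boxes_of("scene","strainer")])
a=cv2.resize(im[150:310,240:450],(399,304),interpolation=cv2.INTER_CUBIC);b=cv2.resize(im2[120:270,60:260],(399,304),interpolation=cv2.INTER_CUBIC)
cv2.imwrite("pics/fin.png",np.hstack([a,b]))
E
```

```text
(array([ 0.55658563,  0.1037368 ,  0.23065628, -0.17082441,  0.02113379]), np.float64(144.32941176470587))
[(0.51, array([0.584, 0.326, 0.133]))]
```

View pics/fin.png

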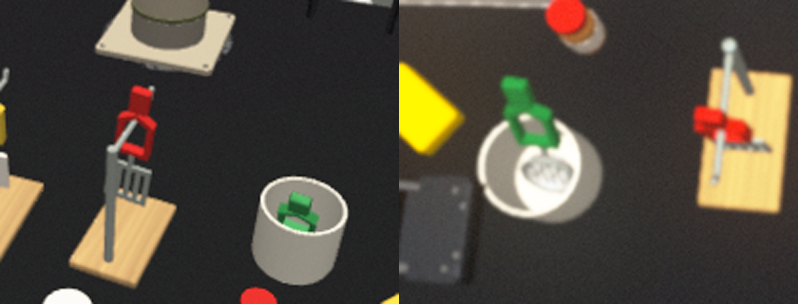

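The turner hangs well. The strainer is in the crock, leaning towards +x. I'll measure the lean to check head distance and grip height.

```bash
cat > e.py <<'E'
from h import *
from scipy.spatial.transform import Rotation as Ro
def ut(p):
    R=Ro.from_rotvec(p[3:6]).as_matrix();return [b@R.T+p[:3] for b in utensil([0,0,0,0,.02])]
ims={c:vision.camera(c) for c in CAL}
best=None
for t in(.35,.6,.85,1.1):
    p=np.array([.53+.14*np.sin(t),.33,.045+.14*np.cos(t),0,t,0]);
    W={c:win(c,np.array([[.5,.28,.02],[.5,.38,.02],[.66,.28,.2],[.66,.38,.2],[.5,.33,.2]]),10) for c in CAL}
    M={c:color(ims[c],"green")[W[c][1]:W[c][3],W[c][0]:W[c][2]].astype(float) for c in CAL}
    o=fit(ut,p,M,W,[.01,.01,.01,.1,.1,.1])
    R=Ro.from_rotvec(o[0][3:6]).as_matrix();h=o[0][:3]-.14*R[:,2]
    print(t,np.round(o[0],3),round(o[1]),{c:int(M[c].sum()) for c in M},"head",np.round(h,3),"dist",round(float(np.hypot(h[0]-.526,h[1]-.33)),3))
E
python3 e.py
```

```text
0.35 [ 0.594  0.326  0.154  0.016  0.477 -0.113] 270 {'scene': 232, 'top': 456} head [0.53  0.332 0.03 ] dist 0.005
0.6 [ 0.594  0.326  0.155  0.045  0.482 -0.015] 271 {'scene': 232, 'top': 456} head [0.529 0.332 0.031] dist 0.004
0.85 [ 0.594  0.326  0.154  0.027  0.482 -0.061] 269 {'scene': 232, 'top': 456} head [0.53  0.332 0.03 ] dist 0.004
1.1 [ 0.628  0.382  0.026  0.312 -0.027  0.643] 515 {'scene': 232, 'top': 456} head [ 0.618  0.424 -0.107] dist 0.131
```

The lean is about 27°, the grip is at z≈0.155, and the head is about 5 mm from the crock axis, at z≈0.03. All of that is within limits, so I'm handing in.

```bash
python3 -c "
from bench import job
print(job.close_job())"
```

```text
the job is handed in; nothing more can be done
None
```

The turner is hanging on the spare hook and the strainer is head down in the crock, both let go; I handed the job in at about 24 s, but the hand-in returned no verdict.

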